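Feed a heat sink down the chute to its sprung stop

TASK

Pick up the finned heat sink from the bench mat, lay it fins up and lengthwise on the wide tray at the top of the sloped feed chute and let go of it. Then push it down the chute from behind, under the clear bridge, until it rests squarely against the sprung stop with the brass plunger pressed fully in, and leave it there. Push gently: the stop may give a little but must not be driven back more than about 4 mm, and the tin, the spool and the bottle must stay where they are.

Things in the scene. Friction and masses are not known exactly. Their poses are not given: they have to be found in the camera images.
- heatsink: Bare aluminium heat sink, a block 60 mm long (its x), 36 mm wide (its y), 30 mm high, with fins running lengthwise on top; about 0.12 kg, give or take. Origin: centre of its underside, z up out of the fins. It starts lying flat on the mat at any yaw of about +-0.5 rad. Either end may go first.
- lane: Sloped running surface of the grey plastic feed chute, fixed, tilted down by 0.26 rad; frame: origin on its centre line where the narrow lane begins, 75 mm above the bench, x down the slope, y across, z square out of the surface. Friction holds the heat sink wherever it lies: it does not slide by itself; 0.2 to 1 N push it along.
- tray (a point): Centre of the wide open tray at the chute's top, on the running surface, 105 mm up the slope from the lane's start (lane x = -105 mm). Tray: lane x = -155 to -60 mm, 104 mm wide between side lips 4 mm high; its upper end is open. From lane x = -60 to 0 mm two slanted walls 10 mm high narrow it from 100 to 40 mm.
- lane_start (a point): Where the narrow lane starts (lane x = 0): 40 mm wide, 4 mm wider than the heat sink, between walls 10 mm high and 4 mm thick. An aluminium stop carriage is clamped on the lane at a place that differs each time and is not measured: the face of its steel stop is somewhere at lane x = 85 to 115 mm, 34 mm wide, 4 to 26 mm above the surface. Find it by feel.
- lane_end (a point): Lower end of the lane's surface (lane x = 175 mm). On the stop carriage a clear bridge crosses the lane 30 to 10 mm before the stop's face, underside 34 mm and top 38 mm above the surface, so the rear 30 mm of a heat sink at the stop stay open to the gripper. The carriage's cheeks stand at lane y = +-26 to +-31 mm, 34 mm high, from 33 mm before the face to 45 mm behind.
- stop (a joint): How far the sprung steel stop is pushed back down the lane, in m: 0 = at rest. It begins to give at 5 N, takes 1 N more per mm (and a little more when pushed fast); its spring ends at 7 mm. Beyond 5 mm (10 N) it counts as overdriven. It springs back as the push is let off, carrying the heat sink with it, so draw back slowly up the slope.
- plunger (a joint): How far the 6 mm thick brass part-present plunger in the middle of the stop's face is pressed in, in m: 0 = standing 10 mm proud of the face, 0.010 = flush, as when the heat sink rests against the stop. Its spring is very light (under 0.25 N).
- tin: Bystander: round metal tin, 80 mm across, 56 mm high; origin at the centre of its underside.
- spool: Bystander: green-ended solder wire spool standing on end, 54 mm across, 40 mm high; origin at the centre of its underside.
- flux: Bystander: small amber bottle, 32 mm across, 70 mm high; origin at the centre of its underside.
Not all that is in view belongs to the job. Leave any pink or red look-alike of the heatsink alone.

How it is judged:
By the outcome, as a careful person would: the job done as asked, in the order asked, and still so for the second after the job is handed in, with the robot touching nothing.
It also fails if it takes over 64 s, if anything falls off the work surface, if the arm or the gripper's body presses on something with over 40 N, if the wrist force passes 120 N, or if a joint passes its speed limit or range.

ROBOT

A 7-joint arm with a two-finger parallel gripper is mounted at the origin on the work surface. World frame = base frame: x ahead of the robot, y to its left, z up, the work surface at z = 0. Lengths are in m, angles in rad, forces in N, time in s.
With the tool pointing down it reaches from about 0.425 to 0.925 m from the base axis. Payload 6.8 kg.
Tool frame: the origin (TCP) lies at the very end of the fingers, on their centre line; the grasp point (between the pads) lies r.grasp_offset behind it (r.grasp_offset is the distance from the TCP to the grasp point, in m); z points along the fingers, y is the direction in which the jaws open and shut (so a half turn about z gives the same grasp; the last joint's range is limited). The gripper opens to 85 mm and grips with 20 to 120 N. Pads are 22 mm wide; open, the fingers measure 114 mm over their backs; the gripper's body (76 mm by 85 mm) begins 54 mm behind the grasp point. The pads swing forward as they close: fully open they stand 13 mm farther back than shut.
Start: joints at [-1.215, 0.477, 0.022, 1.555, -0.011, 1.109, -0.083], TCP at [0.302, 0.604, 0.231] pointing down, gripper open.
Joint ranges: [-2.96, 2.96], [-0.34, 2.1], [-1.41, 1.46], [0.24, 2.44], [-1.37, 4.51], [0.17, 1.92], [-2.96, 2.96]. Speed limits (rad/s): [2.39, 2.39, 3.14, 3.14, 3.14, 3.14, 3.14].

INTERFACE

Orientations are given as a rotation vector (axis times angle).
In Python, from bench import r gives the robot as it stands.
- The arm moves only by the shell command python3 -m jog 'ROWS' [FORCE]. ROWS is JSON, one flat list of numbers, 7 for each row, row after row: the turn, a rotation vector about the tool's x, y, z normalised to -1 to 1, where 1 is 180 degrees, then the shift along the tool's x, y, z normalised to -1 to 1, where 1 is 200 mm, then the opening, from 0 (shut) to 1 (fully open). In form: [wx, wy, wz, x, y, z, hand, wx, wy, wz, x, y, z, hand, ...]. A call has 1 to 12 rows; each row is the pose to reach, as a shift and turn from the pose measured when the call began, along the tool's axes at that moment, turning the shorter way round; what a row does not reach only later rows make up. A row lasts 1/10 s, in which the tool goes at most 50 mm and 8.59 degrees, less where a joint would pass 70% of its speed; a pose out of reach is approached as far as the arm can. A call with a number of a shift or a turn outside -1 to 1 is refused whole. A call with a gripper value outside its range is refused whole. The fingers move at their own pace and stop on an object; FORCE is the grip in N (left out, the last holds). Time passes only in rows, so rows that repeat a pose let the fingers close. It gives the time, the measured TCP pose, the force and the opening at its end, in the units of the state.
- r.get_obs(): the state, without advancing time (a new reading comes with each control period).
- r.grab_frame(name): name is "scene" or "top" or "wrist"; returns the picture (400x640x3 uint8, red, green, blue); there is no depth.
- r.calibration(name): a dict with "K" (3x3 intrinsics, pixels), "dist_coeffs" ([k1, k2, p1, p2, k3] as OpenCV has them; the pictures are not rectified), "origin" and "rotation" of the camera in the world; the wrist camera has in their place "T_tool_cam" (4x4, takes a point from camera to tool coordinates, whose origin is the TCP and whose axes are the flange's). Camera axes: x right, y up, looking along -z (the intrinsics and any distortion apply to the point x, -y, -z); pixel columns grow to the right and rows downward; lengths in m; the calibration is good to about 2 mm. A picture is of the moment at which its call begins: read the wrist's pose just before it. calibration takes no time and is no camera call.
- r.hand_in(): hands the job in, once; it reports no verdict.
The state is a dict: "clock": time; "joints": joint angles; "qvel": joint speeds; "tau": joint torques, N m; "tcp_pos": TCP position; "orientation": TCP orientation; "contact_force": force on the tool from outside, world axes, zero at the start; "moment": the same for the moment, N m; "grip_width": finger opening in m.
Only numpy, scipy, OpenCV 4.12 (cv2) and the standard library are available. Lean on these libraries where they do the work, as an engineer would, in place of code of your own. Each camera call takes 0.05 s, during which the arm holds its last target.

## Working session

There is one attempt and no reset: what is moved stays moved. The work goes in short steps, Python scripts to look and compute and a shell command to move; the robot and the scene stay as the last step left them, time stands still between calls to the robot, and variables do not carry over. Pictures are saved under pics/ and viewed, and the job is handed in when it is done.

```bash
ls; mkdir -p pics; python3 - <<'E'
from bench import r
import cv2,json
o=r.get_obs();print(o, r.grasp_offset)
for n in("scene","top","wrist"):
    f=r.grab_frame(n);cv2.imwrite(f"pics/a_{n}.png",f[:,:,::-1]);c=r.calibration(n);print(n,c)
E
```

```text
pics
{'clock': 0.0, 'joints': array([-1.21512787,  0.47781002,  0.02236053,  1.55644611, -0.01154283,
        1.10928127, -0.08311103]), 'qvel': array([ 0.00014273, -0.00123829,  0.000656  ,  0.00015475, -0.00056042,
       -0.00186476, -0.00020354]), 'tau': array([-2.05038609e-04, -5.96439779e+01,  1.60787389e+00, -2.81205457e+01,
        1.24592695e-02,  9.08956106e-03,  2.57656740e-05]), 'tcp_pos': array([0.30169364, 0.6031721 , 0.2303217 ]), 'orientation': array([-7.21943806e-01, -3.05719262e+00,  2.81083556e-03]), 'contact_force': array([-0.46233978, -0.84518034, -0.70029049]), 'moment': array([ 0.00628461, -0.03847664,  0.08539857]), 'grip_width': 0.08525185056907589} 0.0187
scene {'K': array([[466.27948414,   0.        , 322.9637851 ],
       [  0.        , 466.27948414, 205.56975195],
       [  0.        ,   0.        ,   1.        ]]), 'dist_coeffs': array([-0.08584168,  0.        ,  0.        ,  0.        ,  0.        ]), 'origin': array([1.34876683, 0.06702205, 0.69456061]), 'rotation': array([0.65384627, 0.80991857, 1.6539098 ])}
top {'K': array([[492.40505865,   0.      
[... 236 characters left out ...]
 -0.12501387,  1.2486604 ]), 'rotation': array([ 0.17090592, -0.15025026, -1.46371571])}
wrist {'K': array([[287.49036509,   0.        , 325.38297356],
       [  0.        , 287.49036509, 199.43608092],
       [  0.        ,   0.        ,   1.        ]]), 'dist_coeffs': array([-0.03156018,  0.        ,  0.        ,  0.        ,  0.        ]), 'T_tool_cam': array([[-4.84594777e-04,  9.49981688e-01,  3.12305233e-01,
         7.91976091e-02],
       [ 9.99999867e-01,  5.15852479e-04, -1.74691133e-05,
        -1.49896053e-04],
       [-1.77698766e-04,  3.12305183e-01, -9.49981811e-01,
        -1.41989115e-01],
       [ 0.00000000e+00,  0.00000000e+00,  0.00000000e+00,
         1.00000000e+00]])}
```

View pics/a_scene.png

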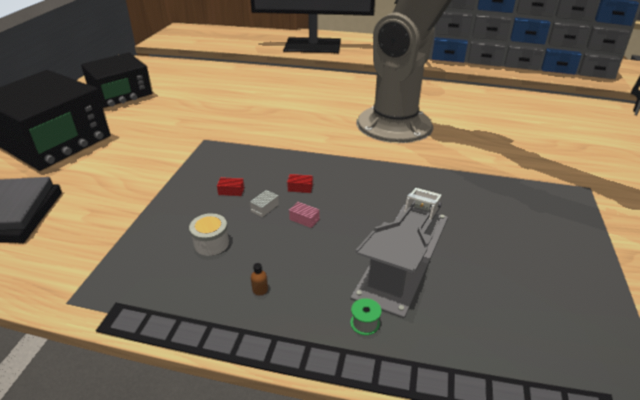

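View pics/a_top.png

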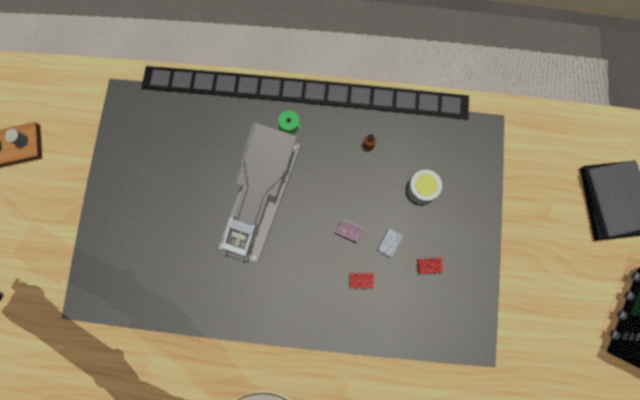

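View pics/a_wrist.png

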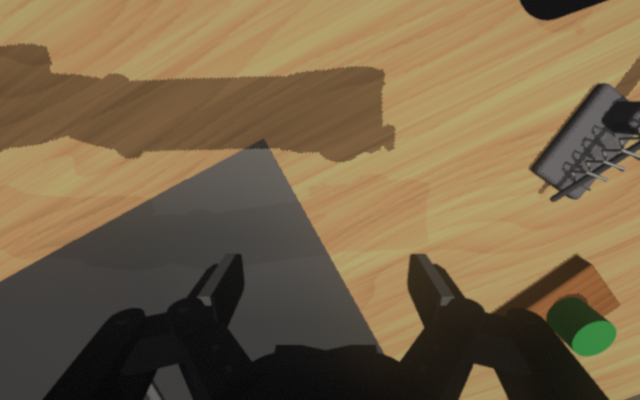

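Candidates (top image): silver block (390,242), pink look-alike (350,230), red ones (362,281) and (430,266). The silver one matches the bare aluminium; I'll check it in a crop.

```bash
cat > h.py <<'E'
import numpy as np,cv2
from bench import r
from scipy.spatial.transform import Rotation as R
def ray(n,uv,pose=None):
    c=r.calibration(n);uv=np.array(uv,float).reshape(-1,1,2)
    p=cv2.undistortPoints(uv,c['K'],c['dist_coeffs']).reshape(-1,2)
    d=np.c_[p[:,0],-p[:,1],-np.ones(len(p))]
    if n=='wrist':
        T=np.eye(4);T[:3,:3]=R.from_rotvec(pose[1]).as_matrix();T[:3,3]=pose[0]
        T=T@c['T_tool_cam'];Rm,o=T[:3,:3],T[:3,3]
    else: Rm,o=R.from_rotvec(c['rotation']).as_matrix(),np.array(c['origin'])
    return o,d@Rm.T
def plane(n,uv,z,pose=None):
    o,d=ray(n,uv,pose);return o+d*((z-o[2])/d[:,2])[:,None]
def proj(n,P,pose=None):
    c=r.calibration(n);P=np.atleast_2d(P)
    if n=='wrist':
        T=np.eye(4);T[:3,:3]=R.from_rotvec(pose[1]).as_matrix();T[:3,3]=pose[0]
        T=T@c['T_tool_cam'];Rm,o=T[:3,:3],T[:3,3]
    else: Rm,o=R.from_rotvec(c['rotation']).as_matrix(),np.array(c['origin'])
    q=(P-o)@Rm;q=q*[1,-1,-1]
    return cv2.projectPoints(q,np.zeros(3),np.zeros(3),c['K'],c['dist_coeffs'])[0].reshape(-1,2)
def tri(a,b):
    (o1,d1),(o2,d2)=a,b;out=[]
    for u,v in zip(d1,d2):
        u=u/np.linalg.norm(u);v=v/np.linalg.norm(v)
        s=np.linalg.lstsq(np.c_[u,-v],o2-o1,rcond=None)[0]
        p,q=o1+s[0]*u,o2+s[1]*v;out.append(np.r_[(p+q)/2,np.linalg.norm(p-q)])
    return np.array(out)
E
python3 - <<'E'
import cv2
a=cv2.imread('pics/a_top.png');b=cv2.imread('pics/a_scene.png')
cv2.imwrite('pics/c1.png',cv2.resize(a[105:275,205:325],None,fx=3.5,fy=3.5,interpolation=cv2.INTER_CUBIC))
cv2.imwrite('pics/c2.png',cv2.resize(b[180:315,345:455],None,fx=4.4,fy=4.4,interpolation=cv2.INTER_CUBIC))
cv2.imwrite('pics/c3.png',cv2.resize(a[215:275,330:450],None,fx=6,fy=6,interpolation=cv2.INTER_CUBIC))
E
```

```text
(no output)
```

View pics/c1.png

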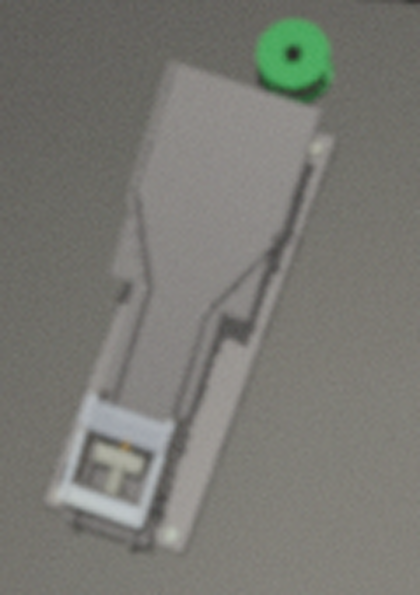

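View pics/c2.png

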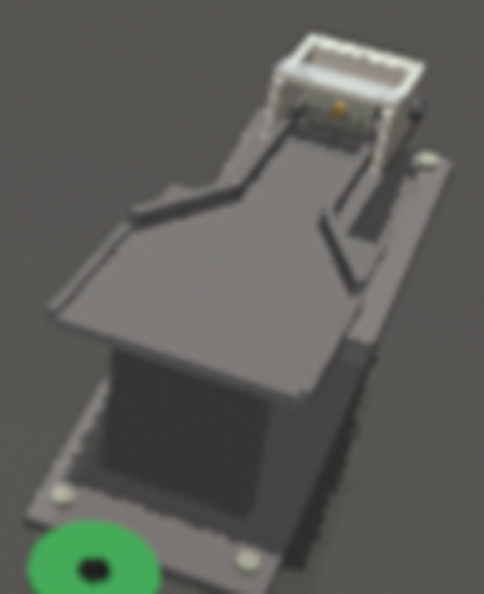

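View pics/c3.png

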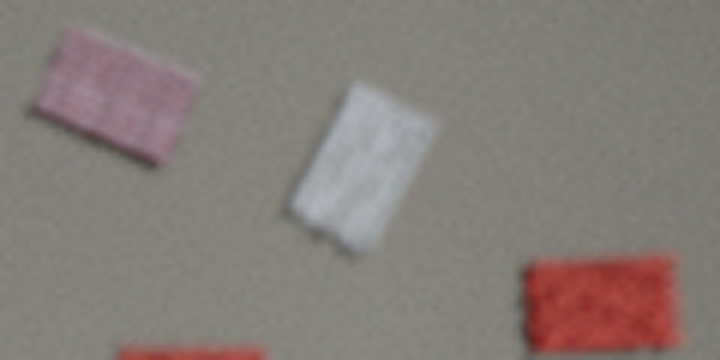

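The crop confirms it: the silver block has fins, and the red and pink ones are look-alikes. Next I triangulate the chute and heat sink corners.

```bash
python3 - <<'E'
from h import *
t=lambda *p:[(x/3.5+205-.36,y/3.5+105-.36) for x,y in p]
s=lambda *p:[(x/4.4+345-.39,y/4.4+180-.39) for x,y in p]
# tray corner +y, tray corner -y, throat wall +y, throat wall -y
T=t((172,62),(320,105),(148,290),(207,318)); S=s((305,397),(52,312),(325,215),(242,188))
P=tri(ray('top',T),ray('scene',S));print(P.round(4))
print('trayw',np.linalg.norm(P[0,:3]-P[1,:3]),'throat w',np.linalg.norm(P[2,:3]-P[3,:3]))
# screws of base plate
print(plane('top',t((318,148),(172,535)),.008), plane('scene',s((62,494),(248,560),(427,158)),.008))
# heatsink
f=cv2.imread('pics/a_top.png');h=cv2.cvtColor(f,cv2.COLOR_BGR2HSV)
m=((h[...,1]<45)&(h[...,2]>135)).astype('u1');mm=np.zeros_like(m);mm[222:265,372:410]=m[222:265,372:410]
c=max(cv2.findContours(mm,0,2)[0],key=cv2.contourArea);b=cv2.boxPoints(cv2.minAreaRect(c));print(b,cv2.contourArea(c))
Q=plane('top',b,.03)
# better: project the contour onto z=.03
q=plane('top',c.reshape(-1,2),.03)[:,:2]
rr=cv2.minAreaRect((q*1000).astype('f4'));print(rr);bx=cv2.boxPoints(rr);print(bx)
for n,zz in(('spool',.04),):
    m=cv2.inRange(h,(50,120,60),(75,255,255));M=cv2.moments(m);print(n,plane('top',[(M['m10']/M['m00'],M['m01']/M['m00'])],zz))
print('flux',plane('top',[(369.5,142)],.06),'tin',plane('top',[(426,185)],.056))
E
```

```text
[[ 7.578e-01  9.890e-02  1.162e-01  1.500e-03]
 [ 7.355e-01 -7.000e-03  1.196e-01  1.000e-04]
 [ 6.021e-01  1.007e-01  8.140e-02  1.000e-04]
 [ 5.870e-01  5.950e-02  7.780e-02  3.600e-03]]
trayw 0.10823601569300263 throat w 0.04405823221128573
[[0.73844103 0.00218197 0.008     ]
 [0.439922   0.0735235  0.008     ]] [[0.73200753 0.0026069  0.008     ]
 [0.75174598 0.08700246 0.008     ]
 [0.45254253 0.1558547  0.008     ]]
[[376.60004 251.80002]
 [389.40002 226.20001]
 [405.      234.     ]
 [392.2     259.6    ]] 399.0
((509.18743896484375, -263.9558410644531), (43.01923370361328, 71.50811004638672), 68.29727172851562)
[[ 468.01373 -270.7192 ]
 [ 534.453   -297.16226]
 [ 550.36115 -257.19247]
 [ 483.92188 -230.74942]]
spool [[0.79721836 0.02489965 0.04      ]]
flux [[ 0.75446793 -0.18765163  0.06      ]] tin [[ 0.65864291 -0.33754475  0.056     ]]
```

```bash
cat >> h.py <<'E'
def Rtool(xang,tilt=0):
    """tool x at world heading xang (rad); tilt: tool x dips below horizontal by tilt"""
    c,s=np.cos(xang),np.sin(xang)
    x=np.array([c*np.cos(tilt),s*np.cos(tilt),-np.sin(tilt)])
    z=-np.array([c*np.sin(tilt),s*np.sin(tilt),np.cos(tilt)])
    return np.c_[x,np.cross(z,x),z]
def delta(P,Rt):
    o=r.get_obs();R0=R.from_rotvec(o['orientation']).as_matrix()
    w=R.from_matrix(R0.T@Rt).as_rotvec()/np.pi;s=R0.T@(np.array(P)-o['tcp_pos'])/.2
    print('row',np.r_[w,s].round(4).tolist(),'dist mm',np.linalg.norm(s)*200, 'deg',np.linalg.norm(w)*180)
E
python3 - <<'E'
from h import *
delta([.74,.045,.25],Rtool(np.pi-.225))
E
```

```text
row [-0.0005, -0.0, -0.076, -3.2083, -1.5163, -0.0948] dist mm 709.9732282310094 deg 13.68451652129018
```

```bash
python3 -m jog '[0,0,-0.04,-0.25,-0.12,-0.02,1, 0,0,-0.076,-0.5,-0.24,-0.02,1, 0,0,-0.076,-0.75,-0.36,-0.02,1, 0,0,-0.076,-1,-0.48,-0.02,1, 0,0,-0.076,-1,-0.48,-0.02,1]'
python3 - <<'E'
from h import *
delta([.74,.045,.25],Rtool(np.pi-.225))
E
```

```text
clock: 0.65
tcp_pos: [0.4417, 0.4224, 0.2346]
orientation: [0.363, 3.119, -0.006]
contact_force: [0.7, 0.3, 0.3]
grip_width: 0.0855
row [-0.0011, 0.0006, -0.0022, -1.8856, -1.4937, -0.0682] dist mm 481.2952719223435 deg 0.4591969691355847
```

```bash
python3 -m jog '[0,0,0,-0.2,-0.15,0,1, 0,0,0,-0.4,-0.3,-0.02,1, 0,0,0,-0.6,-0.45,-0.02,1, 0,0,0,-0.8,-0.6,-0.04,1, 0,0,0,-1,-0.75,-0.04,1, 0,0,0,-1,-0.75,-0.04,1]'
python3 - <<'E'
from h import *
delta([.74,.045,.25],Rtool(np.pi-.225))
E
```

```text
clock: 1.25
tcp_pos: [0.6061, 0.2221, 0.2435]
orientation: [0.379, 3.114, -0.012]
contact_force: [-0.7, -0.9, 0.2]
grip_width: 0.0852
row [-0.0022, 0.0016, -0.0056, -0.8627, -0.6989, -0.023] dist mm 222.10289992443836 deg 1.1156210283170003
```

```bash
python3 -m jog '[0,0,-0.003,-0.2,-0.15,0,1, 0,0,-0.005,-0.4,-0.3,-0.02,1, -0.002,0,-0.005,-0.65,-0.5,-0.02,1, -0.002,0.0015,-0.0056,-0.86,-0.7,-0.02,1, -0.002,0.0015,-0.0056,-0.86,-0.7,-0.02,1, -0.002,0.0015,-0.0056,-0.86,-0.7,-0.02,1]'
python3 - <<'E'
from h import *
o=r.get_obs();f=r.grab_frame('wrist');cv2.imwrite('pics/w1.png',f[:,:,::-1]);np.savez('w1.npz',p=o['tcp_pos'],q=o['orientation']);print(o['qvel'].round(3),o['tcp_pos'])
E
```

```text
clock: 1.85
tcp_pos: [0.7409, 0.0376, 0.2485]
orientation: [0.365, 3.12, -0.008]
contact_force: [1.4, -0.3, -0.5]
grip_width: 0.0853
[-0.055 -0.027 -0.059  0.044 -0.021  0.001 -0.034] [0.74090358 0.03760718 0.24853121]
```

View pics/w1.png

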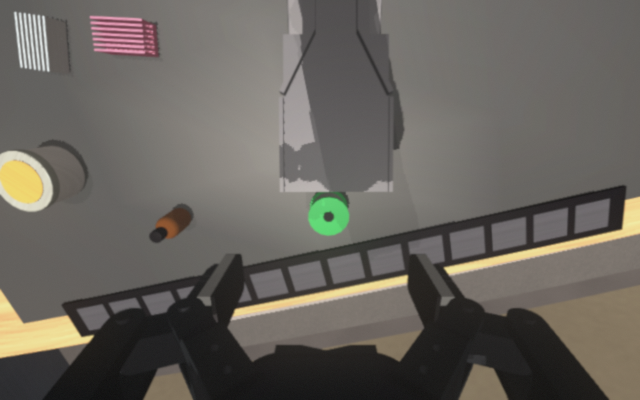

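The tray's end is at (335,190) and the heat sink is at the left (40,42). I'll move inboard to get the whole chute in view.

```bash
python3 -m jog '[0,0,0,0.2,0.05,0,1, 0,0,0,0.4,0.05,0,1, 0,0,0,0.5,0.05,0,1,0,0,0,0.55,0.05,0,1,0,0,0,0.55,0.05,0,1,0,0,0,0.55,0.05,0,1]'
python3 - <<'E'
from h import *
o=r.get_obs();f=r.grab_frame('wrist');cv2.imwrite('pics/w2.png',f[:,:,::-1]);np.savez('w2.npz',p=o['tcp_pos'],q=o['orientation']);print(o['qvel'].round(3),o['tcp_pos'])
cv2.imwrite('pics/w2c.png',cv2.resize(f[:,:,::-1][10:330,240:440],None,fx=1.8,fy=1.8,interpolation=cv2.INTER_CUBIC))
E
```

```text
clock: 2.5
tcp_pos: [0.6357, 0.0768, 0.2487]
orientation: [0.359, 3.121, -0.003]
contact_force: [-0.1, 0.1, 0.5]
grip_width: 0.0852
[ 0.009  0.016  0.008 -0.015 -0.001 -0.     0.002] [0.63567779 0.07684507 0.24871781]
```

View pics/w2.png

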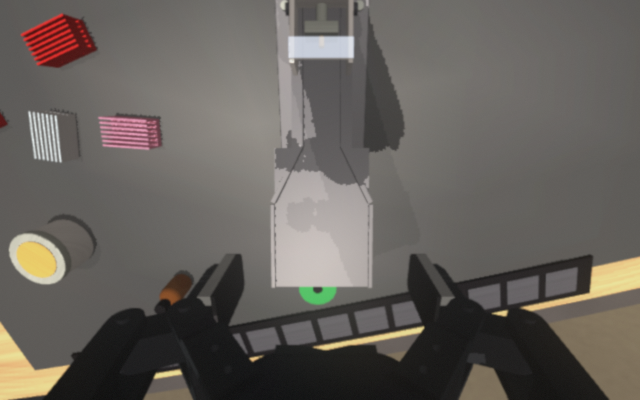

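View pics/w2c.png

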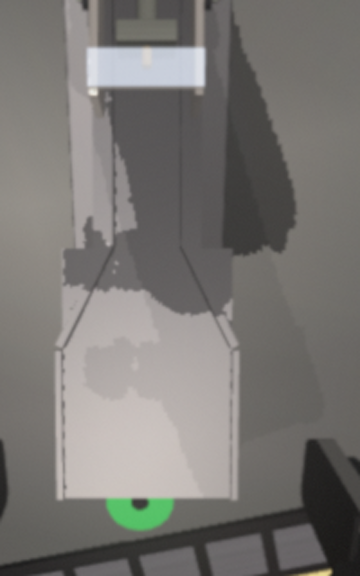

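```bash
python3 - <<'E'
from h import *
d=np.load('w2.npz');pose=(d['p'],d['q'])
W=lambda *p:[(x/1.8+240-.2,y/1.8+10-.2) for x,y in p]
A=plane('wrist',W((57,498),(238,498)),.1148+.0039,pose)
A2=plane('wrist',W((66,498),(231,498)),.1148,pose)
B=plane('wrist',W((114,248),(181,248)),.0847,pose)
print(A,A2,B)
print('widths',np.linalg.norm(A[0]-A[1]),np.linalg.norm(A2[0]-A2[1]),np.linalg.norm(B[0]-B[1]))
am=A2.mean(0);bm=B.mean(0);v=bm-am;print(am,bm,'len',np.linalg.norm(v[:2]),'exp',.155*np.cos(.26)+.0026,'ang',np.pi-np.arctan2(v[1],v[0]))
for P in(A,A2,B):
    e=P[0]-P[1];print('across', np.arctan2(abs(e[0]),abs(e[1])))
# heatsink top
f=cv2.imread('pics/w2.png');m=np.zeros(f.shape[:2],'u1');h=cv2.cvtColor(f,cv2.COLOR_BGR2HSV)
print(h[140,45],h[140,70],h[175,60])
cv2.imwrite('pics/w2h.png',cv2.resize(f[95:175,15:175],None,fx=5,fy=5,interpolation=cv2.INTER_CUBIC))
E
```

```text
[[ 0.73113789 -0.00765481  0.1187    ]
 [ 0.75638409  0.10119852  0.1187    ]] [[ 0.73487194 -0.0036116   0.1148    ]
 [ 0.75821633  0.09702144  0.1148    ]] [[0.59477112 0.06148958 0.0847    ]
 [0.6037304  0.09987154 0.0847    ]]
widths 0.11174264489553203 0.10330522250745827 0.039413749481505375
[0.74654414 0.04670492 0.1148    ] [0.59925076 0.08068056 0.0847    ] len 0.15116111694441384 exp 0.15239044661084955 ang 0.22670126108790978
across 0.22789932182069167
across 0.22794370926069007
across 0.22931799146400217
[ 84   6 208] [10 25 92] [23 11 96]
```

View pics/w2h.png

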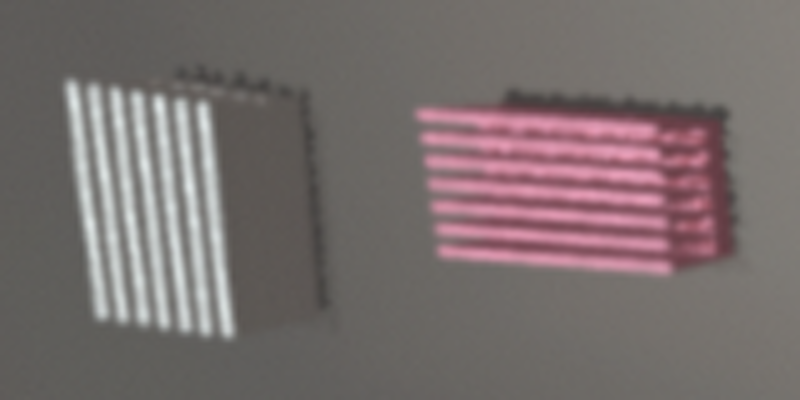

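```bash
cat >> h.py <<'E'
AY=.2275;TL=.26;O=np.array([.6012,.0803,.075])
dd=np.array([-np.cos(AY),np.sin(AY)])
LX=np.r_[dd*np.cos(TL),-np.sin(TL)];LZ=np.r_[dd*np.sin(TL),np.cos(TL)];LY=np.cross(LZ,LX)
lane=lambda x,y,z:O+x*LX+y*LY+z*LZ
RL=np.c_[LX,-LY,-LZ]   # tool x down slope
tolane=lambda P:np.array([(np.asarray(P)-O)@LX,(np.asarray(P)-O)@LY,(np.asarray(P)-O)@LZ])
E
python3 - <<'E'
from h import *
d=np.load('w2.npz');pose=(d['p'],d['q'])
W=lambda *p:[(x/5+15-.4,y/5+95-.4) for x,y in p]
C=plane('wrist',W((65,79),(211,102),(235,337),(94,320)),.03,pose);print(C)
for i in range(4):print(np.linalg.norm(C[i]-C[(i+1)%4]))
e1=C[0]-C[3]; e2=C[1]-C[2];print([np.arctan2(e[1],e[0]) for e in(e1,e2)]);e3=C[1]-C[0];e4=C[2]-C[3];print([np.arctan2(-e[0],e[1]) for e in(e3,e4)])
c=C.mean(0);print(c)
delta([c[0],c[1],.15],Rtool(np.arctan2(*(e1+e2)[[1,0]])))
print(LY,RL-Rtool(np.pi-AY,TL))
E
```

```text
[[ 0.4760481  -0.26769138  0.03      ]
 [ 0.49063054 -0.23288959  0.03      ]
 [ 0.54581856 -0.25636126  0.03      ]
 [ 0.53247178 -0.29228059  0.03      ]]
0.03773343179112037
0.05997196788296925
0.03831885121338476
0.061548844083474864
[np.float64(2.730613356741933), np.float64(2.7394646985480096)]
[np.float64(-0.3967896368501455), np.float64(-0.3557660845786176)]
[ 0.51124225 -0.2623057   0.03      ]
row [-0.0007, 0.0002, 0.0563, 0.2217, -1.7899, 0.4968] dist mm 374.1403563993997 deg 10.141382296376099
[-2.25542648e-01 -9.74233296e-01  6.93889390e-18] [[-1.11022302e-16 -1.66533454e-16  0.00000000e+00]
 [-1.66533454e-16  1.11022302e-16  4.16333634e-17]
 [ 0.00000000e+00 -1.38777878e-17  0.00000000e+00]]
```

```bash
python3 -m jog '[0,0,0.02,0.03,-0.25,0,0.75, 0,0,0.04,0.05,-0.5,0,0.75, 0,0,0.0563,0.1,-0.7,0,0.75, 0,0,0.0563,0.1,-0.9,0,0.75, 0,0,0.0563,0.1,-0.95,0,0.75]'
python3 - <<'E'
from h import *
delta([.5112,-.2623,.13],Rtool(np.pi-.407))
E
```

```text
clock: 3.05
tcp_pos: [0.5723, -0.1107, 0.2493]
orientation: [0.647, 3.073, -0.008]
contact_force: [-0.6, -0.5, 0.3]
grip_width: 0.0639
row [-0.0015, 0.0007, -0.0025, -0.0246, -0.8138, 0.6004] dist mm 202.31970309920885 deg 0.5381538912518583
```

```bash
python3 -m jog '[0,0,-0.0025,-0.02,-0.22,0.1,0.75, 0,0,-0.0025,-0.02,-0.44,0.25,0.75, 0,0,-0.0025,-0.02,-0.65,0.4,0.75, 0,0,-0.0025,-0.0246,-0.814,0.55,0.75, 0,0,-0.0025,-0.0246,-0.814,0.6,0.75, 0,0,-0.0025,-0.0246,-0.814,0.6,0.75, 0,0,-0.0025,-0.0246,-0.814,0.6,0.75]'
python3 - <<'E'
from h import *
o=r.get_obs();f=r.grab_frame('wrist');cv2.imwrite('pics/w3.png',f[:,:,::-1]);np.savez('w3.npz',p=o['tcp_pos'],q=o['orientation'])
E
```

```text
clock: 3.75
tcp_pos: [0.5127, -0.2614, 0.1303]
orientation: [0.632, 3.076, -0.007]
contact_force: [0.6, -0.2, 1.5]
grip_width: 0.064
```

View pics/w3.png

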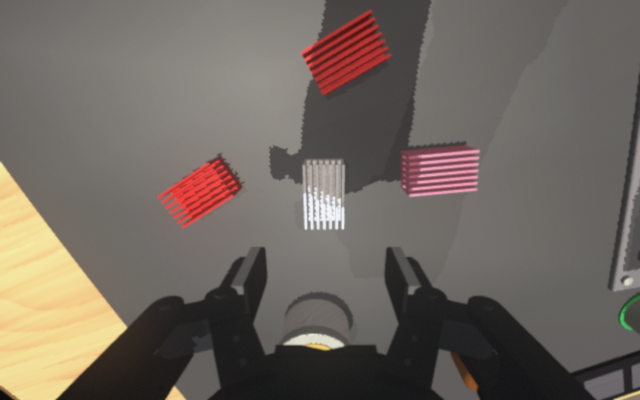

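```bash
python3 - <<'E'
from h import *
d=np.load('w3.npz');pose=(d['p'],d['q'])
C=plane('wrist',[(303.5,158.5),(343.5,158.5),(344.5,229.5),(304,229.5)],.03,pose);print(C)
for i in range(4):print(np.linalg.norm(C[i]-C[(i+1)%4]))
e=C[0]-C[3]+C[1]-C[2];print(C.mean(0),np.pi-np.arctan2(e[1],e[0]))
c=C.mean(0);delta([c[0],c[1],.006],Rtool(np.arctan2(e[1],e[0])))
E
```

```text
[[ 0.47221339 -0.26489474  0.03      ]
 [ 0.48558356 -0.23373142  0.03      ]
 [ 0.54678376 -0.25762261  0.03      ]
 [ 0.53214154 -0.29186129  0.03      ]]
0.0339103858573677
0.06569820627540686
0.03723818104452228
0.065715894743577
[ 0.50918056 -0.26202752  0.03      ] 0.39751449111910997
row [-0.0013, 0.0012, -0.0023, 0.0193, -0.0093, 0.6245] dist mm 124.96732100570136 deg 0.5178025710025508
```

```bash
python3 -m jog '[0,0,-0.002,0.01,-0.01,0.2,0.75, -0.001,0.001,-0.002,0.01,-0.01,0.4,0.75, -0.001,0.001,-0.002,0.01,-0.01,0.55,0.75, -0.001,0.001,-0.002,0.01,-0.01,0.62,0.75, -0.001,0.001,-0.002,0.01,-0.01,0.625,0.75, -0.001,0.001,-0.002,0.01,-0.01,0.625,0.75, -0.001,0.001,-0.002,0.01,-0.01,0.625,0.75]' 30
python3 - <<'E'
from h import *
f=r.grab_frame('wrist');cv2.imwrite('pics/w4.png',f[:,:,::-1])
E
```

```text
clock: 4.5
tcp_pos: [0.5124, -0.2633, 0.0077]
orientation: [0.62, 3.076, -0.002]
contact_force: [-0.3, -0.5, 0.8]
grip_width: 0.0643
```

View pics/w4.png

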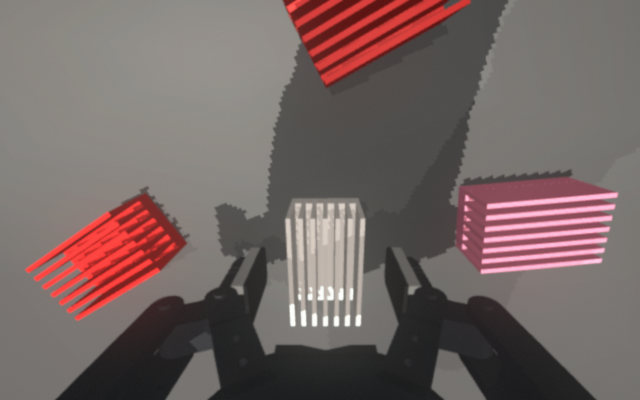

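```bash
python3 - <<'E'
from h import *
o=r.get_obs();pose=(o['tcp_pos'],o['orientation'])
C=plane('wrist',[(287.5,199+5),(364,199+5),(362,326),(289,326)],.03,pose);Rm=R.from_rotvec(pose[1]).as_matrix()
print(((C-pose[0])@Rm*1000).round(1))
E
python3 -m jog '[0,0,0,0,0,0.015,0.2, 0,0,0,0,0,0.015,0.2,0,0,0,0,0,0.015,0.2,0,0,0,0,0,0.015,0.2,0,0,0,0,0,0.015,0.2,0,0,0,0,0,0.015,0.2]' 30
```

```text
[[ 37.8 -16.9 -22.5]
 [ 37.8  16.8 -22.5]
 [-29.   18.7 -22.3]
 [-29.  -19.1 -22.2]]
clock: 5.15
tcp_pos: [0.5129, -0.2636, 0.0054]
orientation: [0.62, 3.075, -0.002]
contact_force: [-0.7, -0.0, 5.7]
grip_width: 0.0353
```

```bash
python3 -m jog '[0,0,0,0,0,-0.1,0.2, 0,0,0,0,0,-0.3,0.2,0,0,0,0,0,-0.5,0.2,0,0,0,0,0,-0.7,0.2,0,0,0,0,0,-0.9,0.2,0,0,0,0,0,-0.95,0.2,0,0,0,0,0,-0.95,0.2]' 30
python3 - <<'E'
from h import *
print(lane(-.105,0,.06));delta(lane(-.105,0,.06),RL)
f=r.grab_frame('wrist');cv2.imwrite('pics/w5.png',f[:,:,::-1])
E
```

```text
clock: 5.85
tcp_pos: [0.5128, -0.2634, 0.197]
orientation: [0.62, 3.071, -0.003]
contact_force: [1.0, -0.2, -1.3]
grip_width: 0.0355
[0.68502899 0.06089293 0.15997686]
row [-0.0073, -0.0798, -0.054, -0.1632, 1.8288, 0.1866] dist mm 369.1011071792599 deg 17.401582010992783
```

View pics/w5.png

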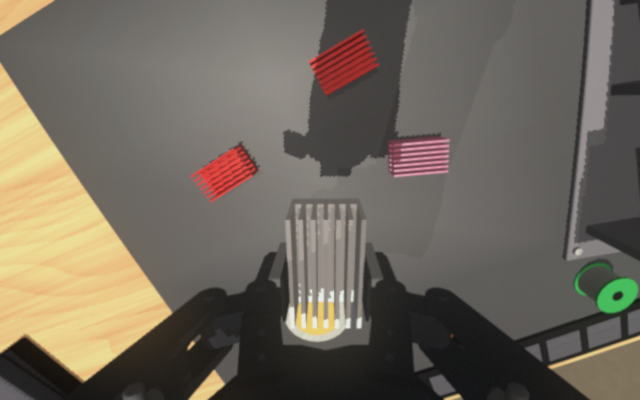

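The heat sink is held straight between the pads, (325,265), and the mat below is clear. Next it goes over the tray.

```bash
python3 -m jog '[0,-0.02,-0.01,0,0.2,0,0.2, 0,-0.04,-0.03,-0.04,0.4,0,0.2, 0,-0.06,-0.04,-0.08,0.6,0,0.2, 0,-0.08,-0.054,-0.1,0.8,0,0.2, -0.007,-0.08,-0.054,-0.12,1,0,0.2, -0.007,-0.08,-0.054,-0.12,1,0,0.2]'
python3 - <<'E'
from h import *
delta(lane(-.105,0,.06),RL)
E
```

```text
clock: 6.5
tcp_pos: [0.6121, -0.0807, 0.1925]
orientation: [0.315, 2.872, -0.038]
contact_force: [-0.1, 0.5, -0.4]
grip_width: 0.0353
row [0.0011, -0.002, 0.0027, -0.1552, 0.77, 0.2092] dist mm 162.56991343076635 deg 0.643663358658183
```

```bash
python3 -m jog '[0,-0.002,0.0027,-0.05,0.2,0.02,0.2, 0.001,-0.002,0.0027,-0.1,0.4,0.06,0.2, 0.001,-0.002,0.0027,-0.155,0.6,0.1,0.2, 0.001,-0.002,0.0027,-0.155,0.77,0.15,0.2, 0.001,-0.002,0.0027,-0.155,0.77,0.2,0.2, 0.001,-0.002,0.0027,-0.155,0.77,0.209,0.2, 0.001,-0.002,0.0027,-0.155,0.77,0.209,0.2]'
python3 - <<'E'
from h import *
o=r.get_obs();print(tolane(o['tcp_pos']));delta(lane(-.105,0,.009),RL)
for n in('scene','wrist'):
    f=r.grab_frame(n);cv2.imwrite(f'pics/w6{n}.png',f[:,:,::-1] if n=='wrist' else cv2.resize(f[150:320,330:470,::-1],None,fx=3.5,fy=3.5))
E
```

```text
clock: 7.2
tcp_pos: [0.6836, 0.0586, 0.158]
orientation: [0.33, 2.868, -0.046]
contact_force: [-0.5, -0.6, -1.0]
grip_width: 0.0353
[-0.10364646  0.0025365   0.05828964]
row [-0.0009, -0.001, -0.0004, -0.0076, 0.0134, 0.2464] dist mm 49.3734167567873 deg 0.2546587064307148
```

View pics/w6wrist.png

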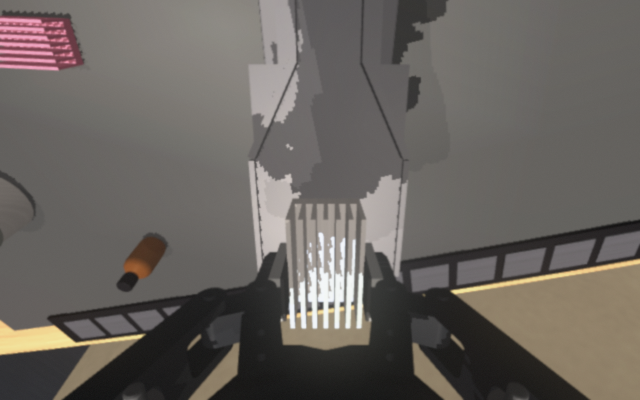

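View pics/w6scene.png

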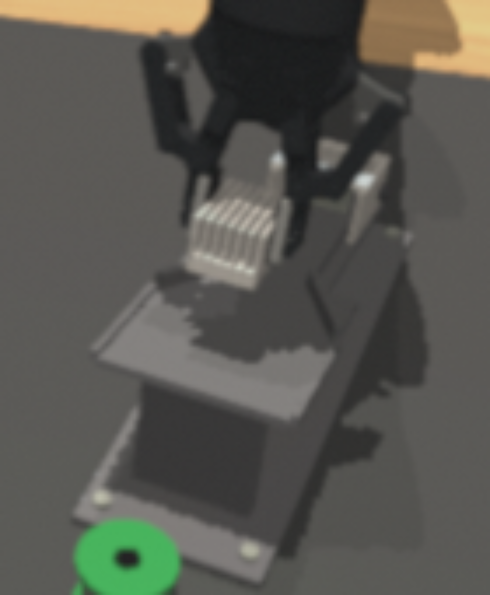

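```bash
python3 - <<'E'
from h import *
o=r.get_obs();pose=(o['tcp_pos'],o['orientation'])
def pl(uv,zl):
    a,d=ray('wrist',uv,pose);s=((O+zl*LZ-a)@LZ)/(d@LZ);return np.array([tolane(a+k*v) for k,v in zip(s,d)])
print(pl([(298,63),(362,63),(256,160),(403,160),(297,5),(363,5)],.01)*1000)
E
```

```text
[[ -0.69666082  19.23958882  10.        ]
 [ -0.7975925  -19.84751113  10.        ]
 [-60.39564864  49.36437121  10.        ]
 [-60.64992358 -49.5202385   10.        ]
 [ 30.52567213  18.91977     10.        ]
 [ 30.42681137 -19.43536197  10.        ]]
```

The lane start, taper and walls all agree with my lane frame to within 1 mm. Now I lower the block.

```bash
python3 -m jog '[-0.001,-0.001,0,-0.007,0.013,0.08,0.2, -0.001,-0.001,0,-0.007,0.013,0.16,0.2, -0.001,-0.001,0,-0.007,0.013,0.22,0.2, -0.001,-0.001,0,-0.007,0.013,0.245,0.2, -0.001,-0.001,0,-0.007,0.013,0.245,0.2, -0.001,-0.001,0,-0.007,0.013,0.245,0.2]'
python3 - <<'E'
from h import *
o=r.get_obs();print(tolane(o['tcp_pos']),o['contact_force'],o['contact_force']@LZ);delta(lane(-.105,0,.006),RL)
E
```

```text
clock: 7.9
tcp_pos: [0.6988, 0.0579, 0.1127]
orientation: [0.33, 2.861, -0.04]
contact_force: [0.3, 0.0, -1.2]
grip_width: 0.0354
[-0.10648423 -0.0002201   0.01070138] [ 0.25329202  0.00897053 -1.16158118] -1.185458895674149
row [0.0006, 0.0008, -0.0008, 0.0075, -0.0012, 0.0235] dist mm 4.935010153430824 deg 0.2253976857253211
```

```bash
python3 -m jog '[0.0006,0.0008,0,0.006,0,0.008,0.2, 0.0006,0.0008,0,0.006,0,0.016,0.2, 0.0006,0.0008,0,0.006,0,0.02,0.2, 0.0006,0.0008,0,0.006,0,0.02,0.2]'
python3 - <<'E'
from h import *
o=r.get_obs();print(tolane(o['tcp_pos']),o['contact_force']@LZ);delta(lane(-.105,0,.006),RL)
E
```

```text
clock: 8.3
tcp_pos: [0.6987, 0.058, 0.1086]
orientation: [0.331, 2.864, -0.042]
contact_force: [-0.4, -0.2, -0.8]
grip_width: 0.0354
[-0.10530731 -0.00027516  0.00677811] -0.7156881260485949
row [0.0, 0.0, -0.0008, 0.0015, -0.0014, 0.0039] dist mm 0.8806913363624446 deg 0.13529685962355842
```

```bash
python3 -m jog '[0,0,0,0,0,0.006,0.2, 0,0,0,0,0,0.01,0.2, 0,0,0,0,0,0.01,0.2]'
python3 - <<'E'
from h import *
o=r.get_obs();print(tolane(o['tcp_pos']),o['contact_force']@LZ)
E
```

```text
clock: 8.6
tcp_pos: [0.6991, 0.058, 0.1078]
orientation: [0.331, 2.864, -0.042]
contact_force: [-7.2, 0.4, 8.1]
grip_width: 0.0357
[-0.1054334  -0.00039339  0.00586495] 9.641292059622831
```

Contact: the push-back square to the surface rose from about -1 N to 9.6 N, with lane z 5.9 mm against 5.4 mm in the grasp. I'll let go slowly and draw up along the tool axis.

```bash
python3 -m jog '[0,0,0,0,0,-0.003,0.3, 0,0,0,0,0,-0.003,0.45, 0,0,0,0,0,-0.003,0.6, 0,0,0,0,0,-0.003,0.68, 0,0,0,0,0,-0.003,0.68, 0,0,0,0,0,-0.08,0.68, 0,0,0,0,0,-0.2,0.68,0,0,0,0,0,-0.35,0.68, 0,0,0,0,0,-0.35,0.68, 0,0,0,0,0,-0.35,0.68]'
python3 - <<'E'
from h import *
o=r.get_obs();print(tolane(o['tcp_pos']),o['contact_force'])
for n in('scene','wrist'):
    f=r.grab_frame(n);cv2.imwrite(f'pics/w7{n}.png',f[:,:,::-1] if n=='wrist' else cv2.resize(f[150:320,330:470,::-1],None,fx=3.5,fy=3.5))
E
```

```text
clock: 9.6
tcp_pos: [0.682, 0.0623, 0.1771]
orientation: [0.331, 2.862, -0.04]
contact_force: [-0.5, 0.3, -0.7]
grip_width: 0.0585
[-0.10620823 -0.00067293  0.07741902] [-0.53079106  0.26338084 -0.6590286 ]
```

View pics/w7wrist.png

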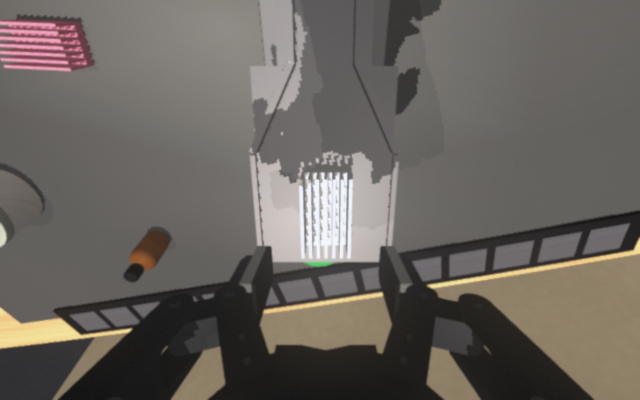

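View pics/w7scene.png

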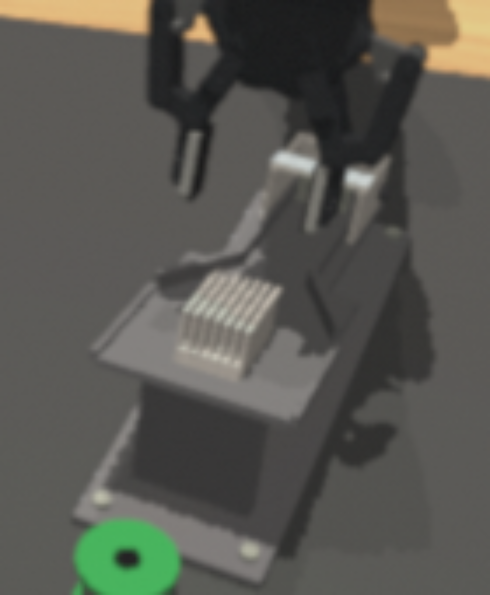

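The block lies on the tray, fins up and lengthwise, at (326,215). I'll measure its pose in lane coordinates.

```bash
cat >> h.py <<'E'
def pl(uv,zl,pose):
    a,d=ray('wrist',uv,pose);s=((O+zl*LZ-a)@LZ)/(d@LZ);return np.array([tolane(a+k*v) for k,v in zip(s,d)])
E
python3 - <<'E'
from h import *
o=r.get_obs();pose=(o['tcp_pos'],o['orientation'])
f=cv2.imread('pics/w7wrist.png');cv2.imwrite('pics/w7c.png',cv2.resize(f[150:280,280:380],None,fx=5,fy=4.5,interpolation=cv2.INTER_CUBIC))
print((pl([(302,173),(351,173),(353,258),(300,258)],.03,pose)*1000).round(1))
print((pl([(296,65),(355,65)],.01,pose)*1000).round(1))
E
```

```text
[[ -68.4   15.7   30. ]
 [ -68.5  -17.    30. ]
 [-132.5  -20.1   30. ]
 [-132.4   19.    30. ]]
[[  0.2  19.3  10. ]
 [  0.1 -19.7  10. ]]
```

View pics/w7c.png

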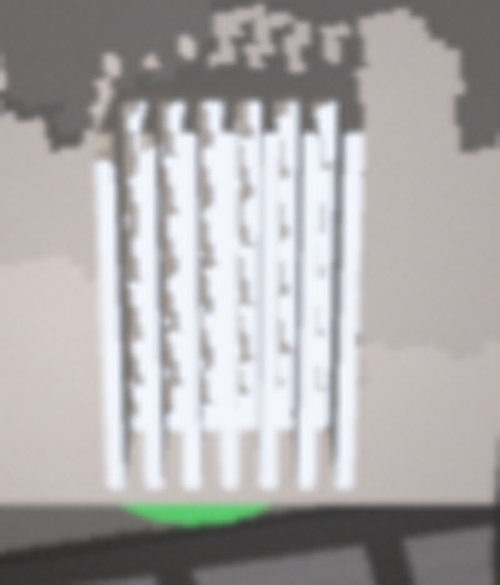

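```bash
python3 -m jog '[0,0,0,-0.1,0,0,0.4, 0,0,0,-0.2,0,0,0.1, 0,0,0,-0.3,0,0,0, 0,0,0,-0.3,0,0,0, 0,0,0,-0.3,0,0,0]' 40
python3 - <<'E'
from h import *
o=r.get_obs();print(tolane(o['tcp_pos']));delta(lane(-.162,-.0005,.010),RL)
E
```

```text
clock: 10.2
tcp_pos: [0.7367, 0.0485, 0.1889]
orientation: [0.332, 2.867, -0.043]
contact_force: [0.6, 0.4, -0.6]
grip_width: -0.0002
[-0.16379149  0.00038704  0.07430284]
row [-0.0003, -0.0009, -0.0008, 0.008, 0.0047, 0.3215] dist mm 64.33390520129244 deg 0.23135835490245651
```

```bash
python3 -m jog '[0,0,0,0.005,0.004,0.1,0, 0,-0.001,-0.001,0.005,0.004,0.2,0, 0,-0.001,-0.001,0.005,0.004,0.28,0, 0,-0.001,-0.001,0.005,0.004,0.32,0, 0,-0.001,-0.001,0.005,0.004,0.32,0, 0,-0.001,-0.001,0.005,0.004,0.32,0]'
python3 - <<'E'
from h import *
o=r.get_obs();print(tolane(o['tcp_pos']),o['contact_force']);delta(lane(-.162,-.0005,.010),RL)
for n in('scene','wrist'):
    f=r.grab_frame(n);cv2.imwrite(f'pics/w8{n}.png',f[:,:,::-1] if n=='wrist' else cv2.resize(f[150:320,330:470,::-1],None,fx=3.5,fy=3.5))
E
```

```text
clock: 10.8
tcp_pos: [0.7519, 0.0458, 0.1272]
orientation: [0.327, 2.864, -0.044]
contact_force: [-0.2, -1.0, 0.3]
grip_width: 0.0001
[-0.16284989 -0.00043098  0.0106995 ] [-0.17127509 -0.96989178  0.26951543]
row [-0.0003, 0.0002, 0.0001, 0.0043, 0.0003, 0.0035] dist mm 1.102896619537559 deg 0.06719555740470473
```

View pics/w8wrist.png

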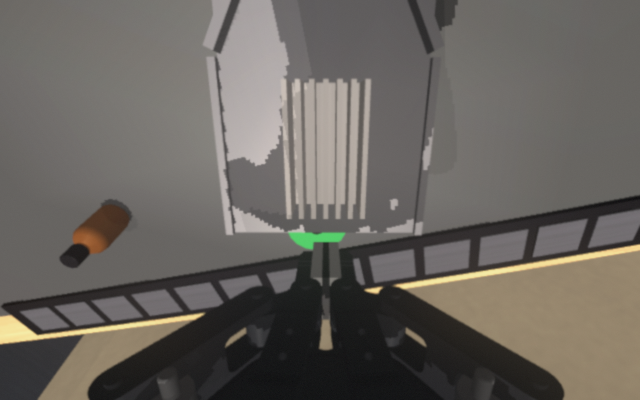

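View pics/w8scene.png

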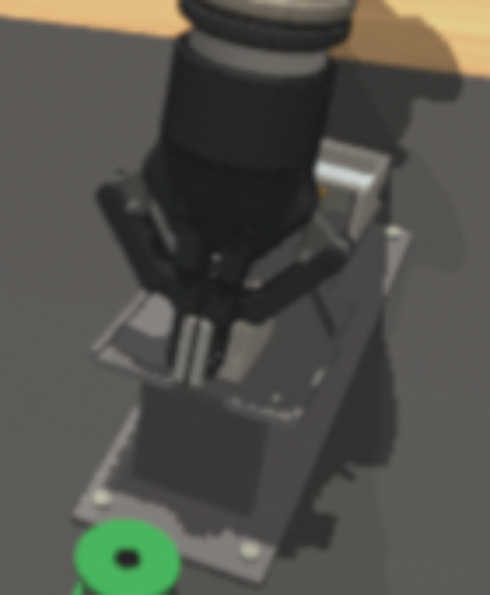

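```bash
python3 - <<'E'
from h import *
o=r.get_obs();pose=(o['tcp_pos'],o['orientation'])
print((pl([(281.5,80),(371,80),(366.5,218),(287,218)],.03,pose)*1000).round(1))
print((pl([(212,55),(434,55)],.006,pose)*1000).round(1))
E
```

```text
[[ -74.2   17.3   30. ]
 [ -74.2  -18.3   30. ]
 [-133.3  -19.    30. ]
 [-133.3   17.6   30. ]]
[[-61.2  52.8   6. ]
 [-61.3 -50.8   6. ]]
```

```bash
python3 -m jog '[0,0,0,0.03,-0.002,0.005,0, 0,0,0,0.06,-0.002,0.005,0, 0,0,0,0.085,-0.002,0.005,0, 0,0,0,0.1,-0.002,0.005,0,0,0,0,0.115,-0.002,0.005,0, 0,0,0,0.13,-0.002,0.005,0, 0,0,0,0.145,-0.002,0.005,0,0,0,0,0.16,-0.002,0.005,0, 0,0,0,0.175,-0.002,0.005,0, 0,0,0,0.19,-0.002,0.005,0]'
python3 - <<'E'
from h import *
o=r.get_obs();print(tolane(o['tcp_pos']),o['contact_force']);delta(lane(-.122,-.0,.009),RL)
f=r.grab_frame('wrist');cv2.imwrite(f'pics/w9.png',f[:,:,::-1])
E
```

```text
clock: 11.9
tcp_pos: [0.7165, 0.0537, 0.1171]
orientation: [0.327, 2.863, -0.044]
contact_force: [0.2, -0.9, 0.9]
grip_width: 0.0002
[-0.12520973 -0.00013395  0.01025744] [ 0.20982741 -0.86680737  0.91400309]
row [-0.0001, 0.0006, 0.0001, 0.0161, -0.0007, 0.0063] dist mm 3.4498468603673125 deg 0.10733344952039088
```

View pics/w9.png

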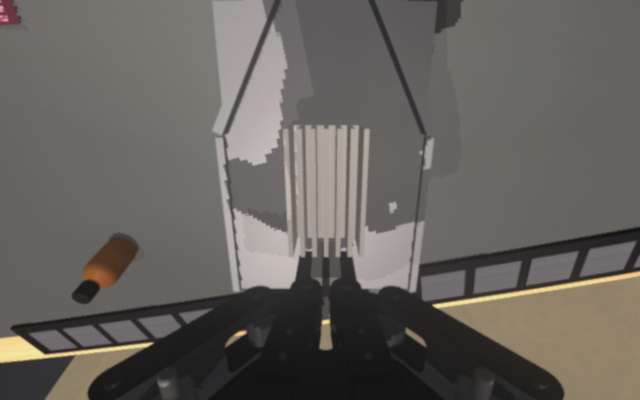

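```bash
python3 - <<'E'
from h import *
o=r.get_obs();pose=(o['tcp_pos'],o['orientation'])
print((pl([(283,128),(370,128),(366,256),(289,256)],.03,pose)*1000).round(1))
print((pl([(223,133),(427,133)],.01,pose)*1000).round(1))
E
```

```text
[[ -54.    17.8   30. ]
 [ -54.   -18.2   30. ]
 [-113.6  -19.2   30. ]
 [-113.6   17.6   30. ]]
[[-57.8  49.9  10. ]
 [-57.8 -49.   10. ]]
```

Contact offset is 11.6 mm as expected, and the block moves straight: rear at (327,256), front at (327,128). I keep pushing.

```bash
python3 -m jog '[0,0,0,0.03,0,0.003,0, 0,0,0,0.06,0,0.003,0, 0,0,0,0.09,0,0.003,0, 0,0,0,0.12,0,0.003,0, 0,0,0,0.15,0,0.003,0, 0,0,0,0.18,0,0.003,0, 0,0,0,0.21,0,0.003,0, 0,0,0,0.24,0,0.003,0, 0,0,0,0.27,0,0.003,0, 0,0,0,0.3,0,0.003,0]'
python3 - <<'E'
from h import *
o=r.get_obs();print(tolane(o['tcp_pos']),o['contact_force'],o['contact_force']@LX);delta(lane(-.0,-.0,.009),RL)
f=r.grab_frame('wrist');cv2.imwrite(f'pics/w10.png',f[:,:,::-1])
E
```

```text
clock: 12.95
tcp_pos: [0.6592, 0.0671, 0.1006]
orientation: [0.326, 2.863, -0.044]
contact_force: [-0.5, 1.4, -0.1]
grip_width: -0.0
[-0.064058   -0.0001907   0.00949555] [-0.47070664  1.42503903 -0.06892229] 0.7714884197262901
row [-0.0001, 0.0003, 0.0002, 0.3203, -0.0008, 0.0021] dist mm 64.06019970804162 deg 0.07005601754947686
```

View pics/w10.png

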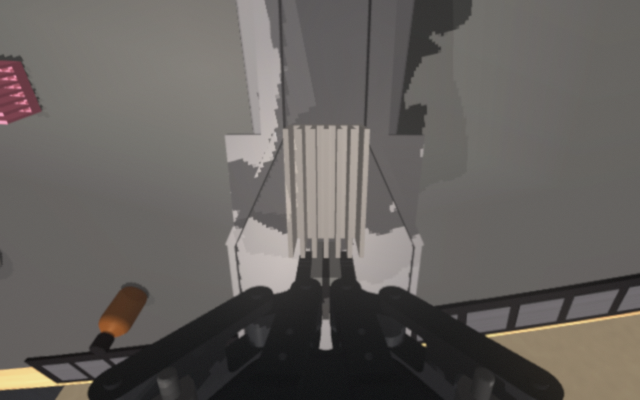

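```bash
python3 -m jog '[0,0,0,0.03,0,0,0, 0,0,0,0.06,0,0,0, 0,0,0,0.09,0,0,0, 0,0,0,0.12,0,0,0, 0,0,0,0.15,0,0,0, 0,0,0,0.18,0,0,0, 0,0,0,0.21,0,0,0, 0,0,0,0.24,0,0,0, 0,0,0,0.27,0,0,0, 0,0,0,0.28,0,0,0, 0,0,0,0.28,0,0,0]'
python3 - <<'E'
from h import *
o=r.get_obs();print(tolane(o['tcp_pos']),o['contact_force'],o['contact_force']@LX);delta(lane(.0,-.0,.009),RL)
f=r.grab_frame('wrist');cv2.imwrite(f'pics/w11.png',f[:,:,::-1])
E
```

```text
clock: 14.1
tcp_pos: [0.6048, 0.0796, 0.0856]
orientation: [0.326, 2.866, -0.044]
contact_force: [0.1, 0.6, -0.1]
grip_width: 0.0004
[-0.00621812 -0.00011722  0.00927617] [ 0.12252908  0.60085283 -0.05627918] 0.0300716411494295
row [-0.0003, -0.0003, 0.0004, 0.0311, -0.0005, 0.0014] dist mm 6.225349395355797 deg 0.10697172390869959
```

View pics/w11.png

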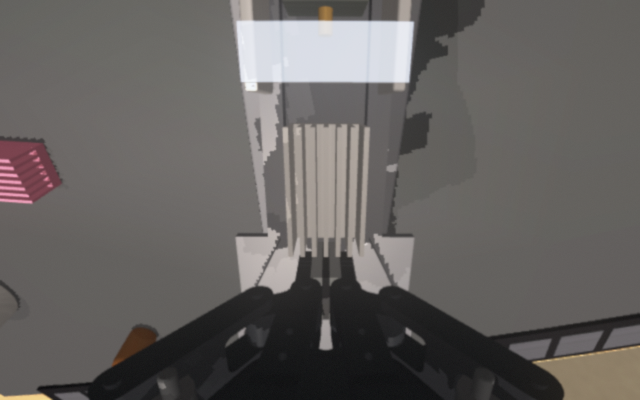

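```bash
python3 - <<'E'
from h import *
o=r.get_obs();pose=(o['tcp_pos'],o['orientation'])
print((pl([(240,82),(412,82),(238,21),(412,21)],.038,pose)*1000).round(1))
print((pl([(325,8),(325,33)],.015,pose)*1000).round(1))
print((pl([(284,127),(369,127)],.03,pose)*1000).round(1))
E
```

```text
[[ 81.1  31.7  38. ]
 [ 81.1 -31.5  38. ]
 [101.1  30.8  38. ]
 [101.1 -29.8  38. ]]
[[111.5   0.5  15. ]
 [102.1   0.5  15. ]]
[[ 64.3  17.3  30. ]
 [ 64.3 -17.6  30. ]]
```

The bridge's edges (rows 82 and 21) put the stop face near lane x = 111 mm, so contact should come at TCP x of about 39.5 mm. I'll push to about 33 mm and then feel for it.

```bash
python3 -m jog '[0,0,0,0.025,0,0,0, 0,0,0,0.05,0,0,0, 0,0,0,0.075,0,0,0, 0,0,0,0.1,0,0,0, 0,0,0,0.125,0,0,0, 0,0,0,0.145,0,0,0, 0,0,0,0.165,0,0,0, 0,0,0,0.18,0,0,0, 0,0,0,0.19,0,0,0, 0,0,0,0.195,0,0,0, 0,0,0,0.195,0,0,0]'
python3 - <<'E'
from h import *
for i in range(4):
    o=r.get_obs();print(tolane(o['tcp_pos']).round(4),o['contact_force']@LX)
delta(lane(.0395,-.0,.009),RL)
f=r.grab_frame('wrist');cv2.imwrite(f'pics/w12.png',f[:,:,::-1])
E
```

```text
clock: 15.25
tcp_pos: [0.5683, 0.088, 0.0757]
orientation: [0.326, 2.865, -0.044]
contact_force: [0.6, 0.1, 0.1]
grip_width: 0.0002
[ 0.0325 -0.0001  0.0093] -0.5797634030426425
[ 0.0325 -0.0001  0.0093] -0.5797634030426425
[ 0.0325 -0.0001  0.0093] -0.5797634030426425
[ 0.0325 -0.0001  0.0093] -0.5797634030426425
row [-0.0003, -0.0002, 0.0004, 0.0351, -0.0006, 0.0016] dist mm 7.023237276233936 deg 0.09324743471835081
```

View pics/w12.png

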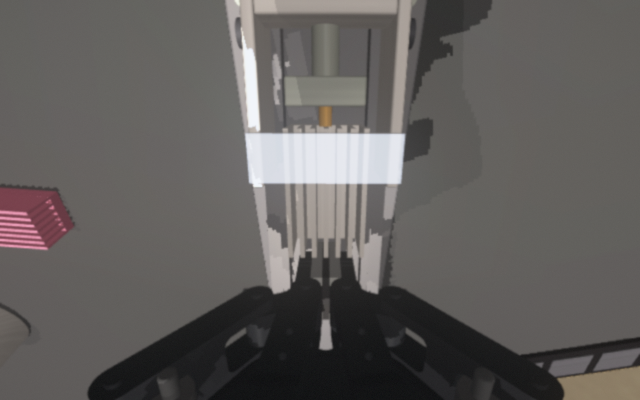

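Clear view: stop plate at rows 76-105, plunger at (326,115), heat sink front at row 127 under the bridge.

```bash
python3 - <<'E'
from h import *
o=r.get_obs();pose=(o['tcp_pos'],o['orientation'])
print((pl([(278,105),(366,105)],.026,pose)*1000).round(1),(pl([(285,127),(369,127)],.03,pose)*1000).round(1),(pl([(250,184),(250,133)],.038,pose)*1000).round(1))
E
python3 -m jog '[0,0,0,0.005,0,0,0, 0,0,0,0.01,0,0,0, 0,0,0,0.015,0,0,0, 0,0,0,0.02,0,0,0, 0,0,0,0.025,0,0,0,0,0,0,0.025,0,0,0]'
python3 - <<'E'
from h import *
o=r.get_obs();print(tolane(o['tcp_pos']).round(4),o['contact_force']@LX)
E
```

```text
[[111.9  20.   26. ]
 [111.9 -16.5  26. ]] [[103.3  16.9  30. ]
 [103.3 -17.6  30. ]] [[ 81.2  31.1  38. ]
 [101.6  29.5  38. ]]
clock: 15.9
tcp_pos: [0.5635, 0.0892, 0.0743]
orientation: [0.326, 2.865, -0.044]
contact_force: [0.1, 0.6, 0.5]
grip_width: -0.0003
[ 0.0376 -0.0001  0.0093] -0.14977192814882406
```

Still free. Now 0.4 mm steps, watching the force.

```bash
python3 -m jog '[0,0,0,0.002,0,0,0, 0,0,0,0.004,0,0,0, 0,0,0,0.006,0,0,0, 0,0,0,0.006,0,0,0]'
python3 -m jog '[0,0,0,0.002,0,0,0, 0,0,0,0.004,0,0,0,0,0,0,0.004,0,0,0]'
```

```text
clock: 16.3
tcp_pos: [0.5623, 0.0894, 0.074]
orientation: [0.326, 2.866, -0.044]
contact_force: [0.1, 0.5, 0.1]
grip_width: -0.0001
clock: 16.6
tcp_pos: [0.5615, 0.0896, 0.0738]
orientation: [0.326, 2.866, -0.044]
contact_force: [0.3, 0.1, -0.1]
grip_width: -0.0002
```

```bash
python3 -m jog '[0,0,0,0.002,0,0,0, 0,0,0,0.004,0,0,0,0,0,0,0.004,0,0,0]'; python3 - <<'E'
from h import *
o=r.get_obs();print(tolane(o['tcp_pos']).round(4),o['contact_force']@LX)
f=r.grab_frame('wrist')[:,:,::-1];cv2.imwrite(f'pics/w13.png',cv2.resize(f[60:240,230:420],None,fx=3,fy=3,interpolation=cv2.INTER_CUBIC))
E
```

```text
clock: 16.9
tcp_pos: [0.5607, 0.0898, 0.0736]
orientation: [0.326, 2.866, -0.044]
contact_force: [0.8, 0.1, 1.1]
grip_width: -0.0001
[ 0.0405 -0.0001  0.0093] -1.0030043147467975
```

View pics/w13.png

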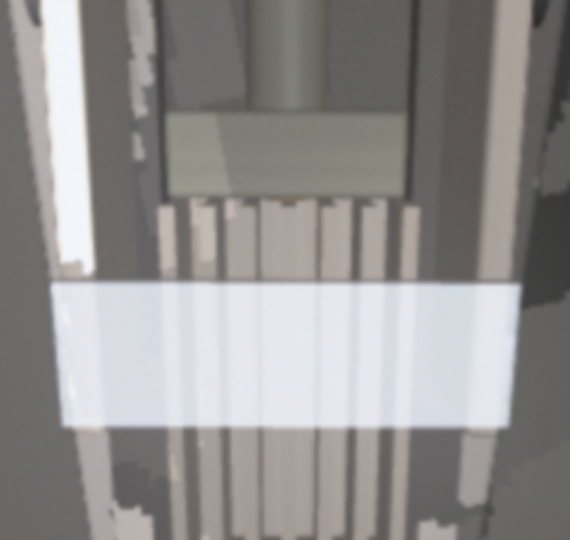

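Close to touching: the plunger shows only a sliver at (290,202) in the crop. I carry on with 0.4 mm steps.

```bash
python3 -m jog '[0,0,0,0.002,0,0,0, 0,0,0,0.002,0,0,0]';python3 -m jog '[0,0,0,0.002,0,0,0, 0,0,0,0.002,0,0,0]'; python3 - <<'E'
from h import *
o=r.get_obs();print(tolane(o['tcp_pos']).round(4),o['contact_force']@LX)
E
```

```text
clock: 17.15
tcp_pos: [0.5602, 0.0899, 0.0735]
orientation: [0.326, 2.866, -0.044]
contact_force: [0.5, 0.1, -0.2]
grip_width: -0.0
clock: 17.35
tcp_pos: [0.56, 0.0899, 0.0734]
orientation: [0.326, 2.865, -0.044]
contact_force: [1.0, -0.2, -0.8]
grip_width: 0.0002
[ 0.0413 -0.0001  0.0093] -0.7685560524914395
```

```bash
python3 -m jog '[0,0,0,0.002,0,0,0, 0,0,0,0.002,0,0,0]';python3 - <<'E'
from h import *
o=r.get_obs();print(tolane(o['tcp_pos']).round(4),o['contact_force']@LX)
f=r.grab_frame('wrist')[:,:,::-1];cv2.imwrite(f'pics/w14.png',cv2.resize(f[60:240,230:420],None,fx=3,fy=3,interpolation=cv2.INTER_CUBIC))
E
```

```text
clock: 17.55
tcp_pos: [0.5599, 0.0899, 0.0735]
orientation: [0.326, 2.865, -0.044]
contact_force: [1.8, -1.8, 0.3]
grip_width: 0.0003
[ 0.0413 -0.0001  0.0094] -2.168162145289317
```

View pics/w14.png

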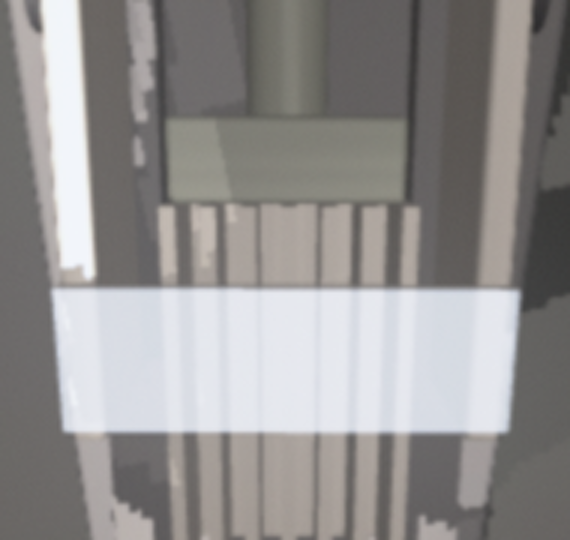

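Contact: the plunger is hidden, the gap is closed, and the force is rising with the TCP stalled at 41.3 mm. I'll press to about 5-6 N to seat it squarely.

```bash
python3 -m jog '[0,0,0,0.003,0,0,0, 0,0,0,0.004,0,0,0,0,0,0,0.004,0,0,0]';python3 - <<'E'
from h import *
o=r.get_obs();print(tolane(o['tcp_pos']).round(5),o['contact_force']@LX)
E
```

```text
clock: 17.9
tcp_pos: [0.5598, 0.09, 0.0736]
orientation: [0.326, 2.864, -0.044]
contact_force: [4.5, -2.0, 0.2]
grip_width: 0.0001
[ 0.04141 -0.00012  0.00956] -4.739127447968566
```

```bash
python3 -m jog '[0,0,0,0.004,0,0.001,0, 0,0,0,0.006,0,0.001,0,0,0,0,0.006,0,0.001,0]';python3 - <<'E'
from h import *
o=r.get_obs();print(tolane(o['tcp_pos']).round(5),o['contact_force']@LX,o['moment'])
f=r.grab_frame('wrist')[:,:,::-1];cv2.imwrite(f'pics/w15.png',cv2.resize(f[60:240,230:420],None,fx=3,fy=3,interpolation=cv2.INTER_CUBIC))
E
```

```text
clock: 18.2
tcp_pos: [0.5595, 0.0901, 0.0735]
orientation: [0.326, 2.862, -0.043]
contact_force: [3.7, -1.5, 0.8]
grip_width: -0.0005
[ 0.04183 -0.00016  0.00955] -4.041562529894969 [-0.40775476 -0.70044377 -0.05332814]
```

View pics/w15.png

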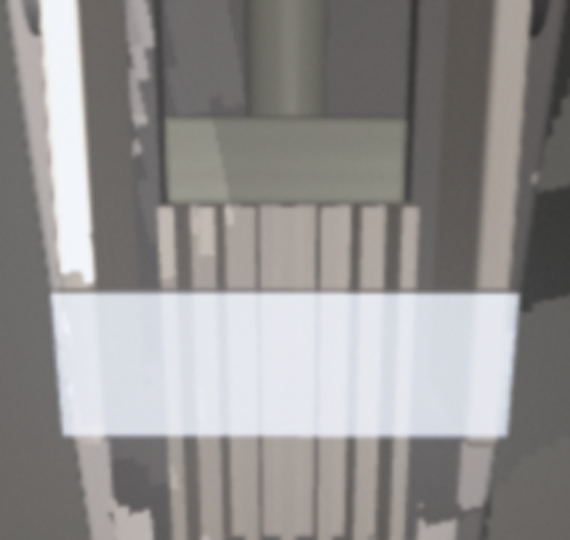

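The bridge shifted in the image while the stop and block moved together, so the stop has given about 0.5 mm and the block is seated square. Now a slow draw back up the slope.

```bash
python3 -m jog '[0,0,0,0.004,0,0,0, 0,0,0,0.002,0,0,0, 0,0,0,0,0,0,0, 0,0,0,-0.002,0,0,0, 0,0,0,-0.004,0,0,0, 0,0,0,-0.006,0,0,0, 0,0,0,-0.008,0,0,0, 0,0,0,-0.01,0,0,0, 0,0,0,-0.012,0,0,0, 0,0,0,-0.014,0,0,0,0,0,0,-0.016,0,0,0]';python3 - <<'E'
from h import *
o=r.get_obs();print(tolane(o['tcp_pos']).round(5),o['contact_force']@LX)
E
python3 -m jog '[0,0,0,-0.005,0,0,0, 0,0,0,-0.01,0,0,0, 0,0,0,-0.02,0,0,0, 0,0,0,-0.03,0,0,0, 0,0,0,-0.05,0,0,0, 0,0,0,-0.07,0,0,0, 0,0,0,-0.1,0,0,0, 0,0,0,-0.1,0,0,0]'
python3 - <<'E'
from h import *
o=r.get_obs();print(tolane(o['tcp_pos']).round(5),o['contact_force']@LX)
f=r.grab_frame('wrist')[:,:,::-1];cv2.imwrite(f'pics/w16.png',cv2.resize(f[10:200,230:420],None,fx=3,fy=3,interpolation=cv2.INTER_CUBIC))
E
```

```text
clock: 19.35
tcp_pos: [0.5622, 0.0895, 0.0741]
orientation: [0.326, 2.863, -0.043]
contact_force: [-0.7, -0.2, 0.1]
grip_width: 0.0001
[ 0.03895 -0.00014  0.00946] 0.5601874029020734
clock: 20.15
tcp_pos: [0.5823, 0.0849, 0.0798]
orientation: [0.327, 2.861, -0.043]
contact_force: [-0.2, 0.4, -0.8]
grip_width: -0.0001
[ 0.01758 -0.00021  0.00966] 0.43255387878821655
```

View pics/w16.png

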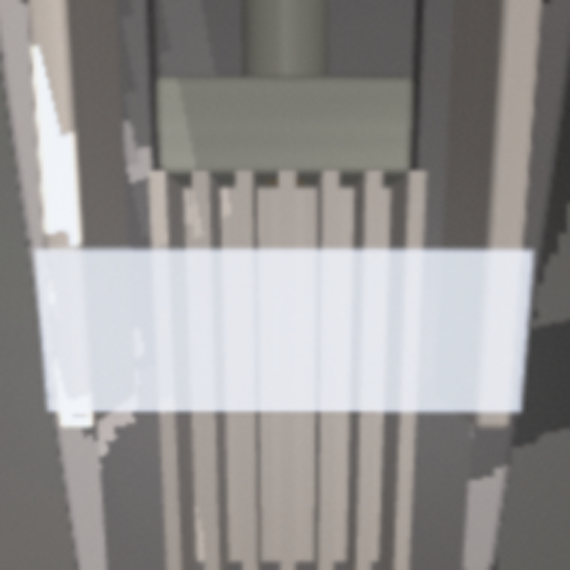

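The block stays at the stop. To check the gap, I raise clear and look straight down on it.

```bash
python3 -m jog '[0,0,0,-0.05,0,-0.05,0, 0,0,0,-0.05,0,-0.15,0, 0,0,0,-0.05,0,-0.25,0, 0,0,0,0,0,-0.3,0, 0,0,0,0.04,0,-0.3,0, 0,0,0,0.06,0,-0.3,0, 0,0,0,0.06,0,-0.3,0, 0,0,0,0.06,0,-0.3,0]'
python3 - <<'E'
from h import *
o=r.get_obs();print(tolane(o['tcp_pos']).round(5),o['contact_force']@LX);np.savez('w17.npz',p=o['tcp_pos'],q=o['orientation'])
f=r.grab_frame('wrist')[:,:,::-1];cv2.imwrite('pics/w17f.png',f);cv2.imwrite(f'pics/w17.png',cv2.resize(f[80:230,265:385],None,fx=4,fy=4,interpolation=cv2.INTER_CUBIC))
f=r.grab_frame('top')[:,:,::-1];cv2.imwrite('pics/w17t.png',f)
E
```

```text
clock: 21.0
tcp_pos: [0.5548, 0.091, 0.1336]
orientation: [0.327, 2.863, -0.044]
contact_force: [0.2, -0.0, 0.2]
grip_width: -0.0002
[3.090e-02 2.000e-05 6.889e-02] -0.21976343687220995
```

View pics/w17f.png

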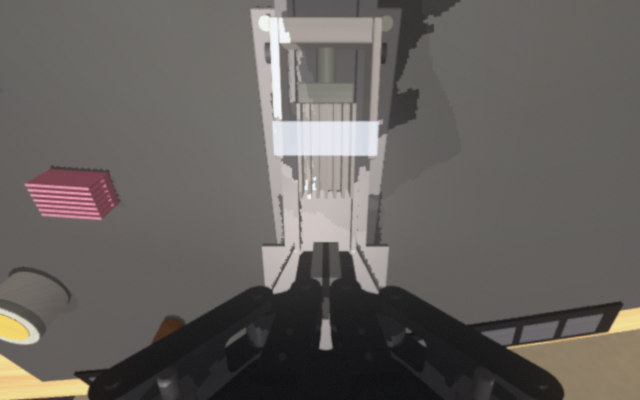

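View pics/w17.png

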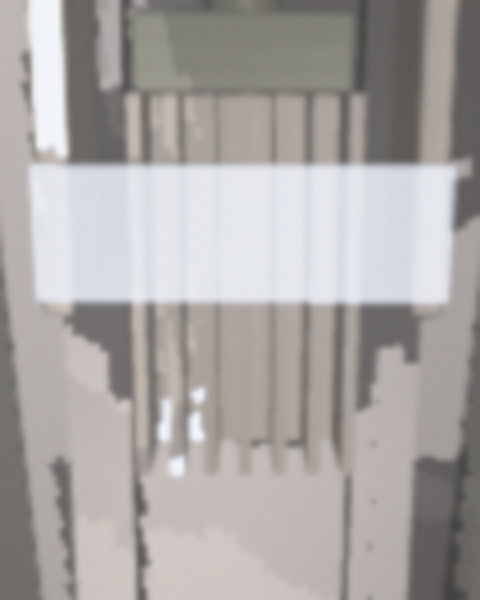

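View pics/w17t.png

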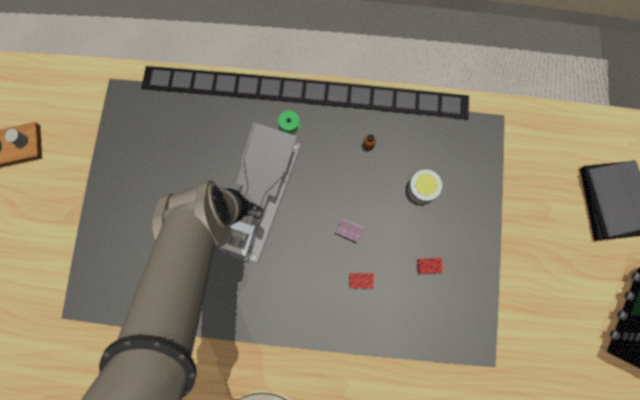

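```bash
python3 - <<'E'
from h import *
f=cv2.imread('pics/w17f.png');g=cv2.cvtColor(f,cv2.COLOR_BGR2GRAY).astype(int)
for c in(299,302,310,320,328,336,344,353):print(c,g[94:112,c])
print(f[96:108,328].tolist())
d=np.load('w17.npz');pose=(d['p'],d['q'])
c=r.calibration('wrist');o,_=ray('wrist',[(320,200)],pose);print('cam lane',tolane(o)*1000)
print((pl([(299,102.7),(355,102.7)],.026,pose)*1000).round(1),(pl([(297,102.7),(356,102.7),(302,198),(349,198)],.03,pose)*1000).round(1),(pl([(300,120.5),(300,156)],.038,pose)*1000).round(1))
cv2.imwrite('pics/w18.png',cv2.resize(f[85:125,285:370],None,fx=9,fy=9,interpolation=cv2.INTER_NEAREST))
E
```

```text
299 [145 144 143 144 146 145 144 135 128 145 163 172 173 173 172 173 174 175]
302 [147 148 147 148 150 152 152 149 134 123 129 135 137 137 137 138 138 136]
310 [130 129 128 129 137 146 152 149 135 125 126 132 133 133 132 132 128 126]
320 [130 129 130 129 131 133 133 131 123 126 144 156 159 159 159 160 158 158]
328 [132 132 131 132 133 135 135 132 126 135 154 166 167 168 168 168 168 169]
336 [135 132 132 134 134 136 137 134 128 137 156 164 167 166 166 166 167 167]
344 [136 134 134 135 137 137 139 135 127 133 150 160 161 163 163 164 164 165]
353 [105 103 103 103 102 102 101 100 105 127 150 158 158 159 160 160 159 160]
[[124, 132, 133], [124, 133, 134], [125, 134, 135], [127, 136, 137], [127, 136, 137], [125, 133, 134], [119, 126, 128], [128, 134, 139], [147, 153, 160], [157, 164, 172], [159, 165, 174], [160, 166, 174]]
cam lane [110.55611083   0.36803201 210.51224098]
[[111.8  16.6  26. ]
 [111.8 -17.6  26. ]] [[111.8  17.4  30. ]
 [111.8 -17.8  30. ]
 [ 51.9  15.9  30. ]
 [ 51.9 -15.1  30. ]] [[101.9  15.2  38. ]
 [ 81.1  15.8  38. ]]
```

View pics/w18.png

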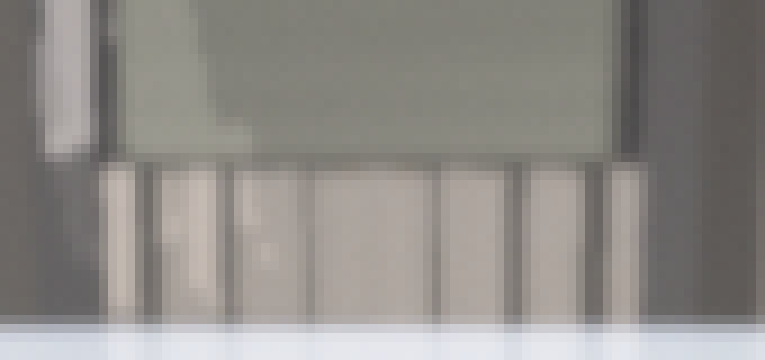

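The seam between stop and fins is straight across at row 103 with no dark gap, seen from directly above. The stop face and the bridge agree, so the stop is at rest. Tin (426,186), spool (289,121) and bottle (369,142) are where they were in the first top picture.

```bash
python3 - <<'E'
from h import *
a=cv2.imread('pics/a_top.png');b=cv2.imread('pics/w17t.png')
for n,(u,v) in dict(tin=(426,186),spool=(289,121),flux=(369,142)).items():
    print(n,cv2.phaseCorrelate(*[cv2.cvtColor(i[v-24:v+24,u-24:u+24],6).astype('f4') for i in(a,b)],cv2.createHanningWindow((48,48),cv2.CV_32F)))
print(r.hand_in())
E
```

```text
tin ((0.07764153242672833, -0.06071188966517482), 0.8593722167942259)
spool ((0.20602430647264214, 0.10093920717127602), 0.9957548516492049)
flux ((-0.07103626812672559, 0.01750468777894909), 0.9127453416585922)
the job is handed in; nothing more can be done
None
```

The heat sink is resting squarely against the sprung stop with the plunger pressed in, and the job is handed in; no verdict was reported. I picked it off the mat, laid it fins up and lengthwise on the tray, and let go. Then I pushed it down from behind with the closed fingers and drew back slowly. The clock stood at about 21 s of the 64 s allowed.

- **At the stop:** From directly above, the seam between the stop and the heat sink runs straight across with no visible gap, and the plunger is hidden.
- **Push force:** The highest push I read was about 4.7 N. I estimate the stop gave about 0.5 mm; it was back at rest afterwards, with the face at lane x of about 111.8 mm.
- **Bystanders:** The tin, spool and bottle show shifts of 0.25 pixel or less in the top picture (about 0.5 mm, near the measuring noise).
- **Robot:** The gripper stands clear, with its fingertips about 69 mm above the lane.
- **Disagreement:** I put the stop face at about 111 mm from the bridge's edges before contact, and 111.8 mm at the end. The TCP position at contact (41.3 mm) suggests about 1 mm farther. That is within the 2 mm calibration tolerance. No check failed.

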